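# Set the inlet cock half open, draw the spring piston to its ring and hold the pre-infusion

### The job

Start a shot on the espresso machine: set the lever of its inlet valve to half open (over the middle one of the three studs), and only then take the T-handle on top of the group and pull the spring-loaded piston rod straight up until the black ring round the rod has just come fully out of the sleeve. Hold it there, as for pre-infusion: the program finishes while the gripper is still holding the rod up at that mark, with the valve still half open. Leave the cups and the other things round about where they stand.

Things in the scene. Friction and masses are not known exactly. Their poses are not given: they have to be found in the camera images.
- machine: Compact espresso machine, fixed. Origin: on the worktop under the piston rod's axis; z up, x from the worker into the machine, y to the left. On this axis stands the round steel group (78 mm across), its 29 mm guide sleeve ending 212 mm up. Behind it the steel casing: front at x = 48 mm, 250 mm wide, top 165 mm up, a wire rail and cups on it.
- pull_handle (a point): Middle of the dark wooden T-handle on top of the piston rod: a bar 84 mm long (along the machine's y), 20 mm thick (along x) and 22 mm high. The rod is below its middle, with 22 mm between the bar's underside and the sleeve at rest. Its middle is then 245 mm above the worktop. Axes as the machine's; it moves with the rod.
- piston (a joint): How far the piston rod is pulled up out of its sleeve, m: 0 at rest, 0.070 at its upper stop. At 0.045 the ring's lower edge is level with the sleeve's mouth: 'just fully out'. A spring inside pulls it back: about 7 N to start it, 13 N at the ring; it goes home when let go.
- ring_low (a point): Lower edge of the black rubber ring (15 mm across, 6 mm high) on the 13 mm steel piston rod; hidden 45 mm down in the sleeve when the rod is at rest.
- sleeve_mouth (a point): Centre of the mouth of the fixed guide sleeve that the rod comes out of, 212 mm above the worktop.
- valve (a joint): Angle of the inlet valve's lever, rad, about a vertical axis, counterclockwise from above: 0 shut (lever's nose towards the worker, machine's -x), 0.785 half open (nose over the middle stud), 1.571 fully open (nose to the worker's right, machine's -y). It stays where it is left; it takes about 0.1 N m to turn.
- valve_lever (a point): The valve's axis at mid-height of its lever, 125 mm to the right (-y) of the piston rod, 207 mm above the worktop. The lever is an upright black blade 10 mm thick, 24 mm high; from the axis it runs 49 mm to its nose and 16 mm the other way. Site axes turn with it: -x points to the nose. Below are only the thin stem and, 31 mm under this point, the quadrant plate.
- stud_half (a point): Top of the middle one of the three brass studs on the quadrant plate, 51 mm from the valve's axis and 182 mm above the worktop: the half-open mark for the nose of the lever.
- tray_cup: Small cream cup with an ear, 65 x 83 x 53 mm, on the drip tray under the spout. Origin: centre of its underside. Leave it.
- top_cup_a: Small blue cup with an ear, 65 x 83 x 53 mm, on top of the casing. Leave it.
- top_cup_b: Small tan cup with an ear, 65 x 83 x 53 mm, on top of the casing. Leave it.
- milk_pitcher: Steel milk pitcher, 65 x 96 x 80 mm, on the worktop to the right. Leave it.
- scale: Slim black scale, 165 x 135 x 25 mm, on the worktop at the right. Leave it.
- scale_glass: Shot glass, 48 x 48 x 61 mm, standing on the scale. Leave it.

How it is judged:
By the outcome, as a careful person would: the job done as asked, in the order asked, and still so for the second after the job is handed in, while the arm keeps its last pose, push and grip.
It also fails if it takes over 54 s, if anything falls off the work surface, if the arm or the gripper's body presses on something with over 40 N, if the wrist force passes 120 N, or if a joint passes its speed limit or range.

### The arm

A 6-joint arm with a two-finger parallel gripper is mounted at the origin on a cart in front of the work surface, level with it; the furniture and walls round the work are solid. World frame = base frame: x ahead of the robot, y to its left, z up, the work surface at z = 0. Lengths are in m, angles in rad, forces in N, time in s.
With the tool pointing down it reaches from about 0.325 to 0.85 m from the base axis. Payload 4.4 kg.
Tool frame: the origin (TCP) lies between the finger pads; the fingertips stand 22 mm ahead of it and the grasp point (between the pads) lies 3 mm ahead of it; z points along the fingers, y is the line along which they close (so a half turn about z gives the same grasp; the last joint's range is limited). The gripper opens to 94 mm and grips with 3 to 60 N. Pads are 16 mm wide; open, the fingers measure 119 mm over their backs; the gripper's body (75 mm by 177 mm) begins 78 mm behind the grasp point.
Start: joints at [1.028, 0.207, 1.542, -0, 1.393, -0.15], TCP at [0.22, 0.531, 0.227] pointing down, gripper open.
Joint ranges: [-2.73, 2.73], [-0.86, 2.22], [0.23, 2.46], [-1.11, 4.25], [0.08, 2.63], [-2.82, 2.82]. Speed limits (rad/s): [2.79, 2.79, 3.14, 3.14, 3.14, 3.14].

### API

Orientations are given as a rotation vector (axis times angle).
In Python, from plant import arm gives the robot as it stands.
- The arm moves only by the tool nudge_tcp, called after "Emit:" by a JSON object that holds its "fn" and its "kwargs". Schema: {"type":"object","properties":{"offsets":{"type":"object","properties":{"increments":{"type":"array","items":{"type":"array","items":{"type":"number"},"minItems":7,"maxItems":7},"minItems":1,"maxItems":8}},"additionalProperties":false,"required":["increments"]},"force":{"type":"number"},"only":{"type":"string"},"quiet":{"type":"boolean"},"lines":{"type":"string"}},"required":["offsets"],"additionalProperties":false}. offsets is an object whose key "increments" holds a list of rows, 1 to 8 of them, each of 7 numbers: dx, dy, dz in shares of the most that a row can go, 1 being 50 mm, then a rotation vector rx, ry, rz in shares of pi/2 rad (1.0 is pi/2 rad), then the opening from 0.0 (shut) to 1.0 (fully open); each row shifts and turns the commanded pose from where the row before left it, along the tool's axes as they then stand; what a row does not reach is not made up. A row lasts 1/10 s, in which the tool goes at most 0.05 m and 0.15 rad, less where a joint would pass 70% of its speed; a pose out of reach is approached as far as the arm can. The fingers move at their own pace and stop on an object; force is the grip in N (left out, the last holds). Time passes only in rows, so rows that do not move let the fingers close. The tool returns the time, the measured TCP pose, the force, the opening and the grip force at its end. only (a regular expression) keeps the lines of the reply that match it, lines (a string "A,B") keeps lines A to B, and quiet returns only ok. A shift or turn number past 1, either way, is cut back to 1. Input that does not fit is refused with a message, and nothing moves.
- arm.get_state(): the state, without advancing time (a new reading comes with each control period).
- arm.read_camera(name): name is "scene" or "top" or "wrist"; returns a dict with "pixels" (384x512x3 uint8, red, green, blue), "camera_matrix" (3x3 intrinsics, pixels), "R" (3x3) and "t" (3): a world point X has camera coordinates R X + t. Camera axes: x right, y down, z forward; pixel columns grow to the right and rows downward; lengths in m; the calibration is good to about 2 mm. A picture is of the moment at which its call begins. There is no depth.
- arm.finish_job(): hands the job in; it is judged then, once.
The state is a dict: "clock": time; "joint_pos": joint angles; "joint_vel": joint speeds; "joint_torque": joint torques, N m; "position": TCP position; "ee_rot": TCP orientation; "wrist_force": force on the tool from outside, world axes, zero at the start; "torque": the same for the moment, N m; "gripper_width": opening from 0.0 (shut) to 1.0 (fully open); "gripper_force": force on a finger pad.
Only numpy, scipy, OpenCV 4.12 (cv2) and the standard library are available. Lean on these libraries where they do the work, as an engineer would, in place of code of your own. Each camera call takes 0.05 s, during which the arm holds its last target. There are 200 camera calls.

## Working session

There is one attempt and no reset: what is moved stays moved. The work goes in short steps, Python scripts to look and compute and a tool call to move; the robot and the scene stay as the last step left them, time stands still between calls to the robot, and variables do not carry over. Pictures are saved under pics/ and viewed, at most 10 in all, crops included, and the job is handed in when it is done.

```bash
ls; mkdir -p pics
```

Run:
```python
from plant import arm
import cv2,numpy as np
s=arm.get_state();print(s)
for n in("scene","top"):
    r=arm.read_camera(n);cv2.imwrite(f"pics/{n}0.png",cv2.resize(r["pixels"][:,:,::-1],(800,600),interpolation=cv2.INTER_CUBIC))
    np.savez(f"{n}.npz",K=r["camera_matrix"],R=r["R"],t=r["t"]);print(n,r["camera_matrix"].tolist(),r["R"].tolist(),r["t"])
```

```text
pics
plant.py
{'clock': 0.0, 'joint_pos': array([ 1.02849594e+00,  2.07391384e-01,  1.54291133e+00,  1.25323323e-05,
        1.39351352e+00, -1.50501230e-01]), 'joint_vel': array([-0.0014663 , -0.00127927, -0.00107165, -0.00260435, -0.0007434 ,
       -0.00112439]), 'joint_torque': array([ 3.03050001e-04, -3.70866501e+01, -2.81421411e+01,  6.97415275e-02,
        3.60067771e-02, -1.53530927e-04]), 'position': array([0.21918356, 0.53078042, 0.22632723]), 'ee_rot': array([-0.61136172, -3.08074906,  0.00327794]), 'wrist_force': array([-0.46917723, -0.13202289,  0.05391089]), 'torque': array([-0.04301124, -0.02881457,  0.02427258]), 'gripper_force': 0.0, 'gripper_width': 0.9965439885131722}
scene [[441.5863411480789, 0.0, 257.5161910212109], [0.0, 441.5863411480789, 201.168033974081], [0.0, 0.0, 1.0]] [[0.5855164229354202, -0.8106599597520944, 0.0009737184615968764], [-0.4125832450495083, -0.2990305473025009, -0.8604393050554956], [0.6978148639698983, 0.5033996041264824, -0.5095520132312042]] [-0.41798197  0.31072975  0.87351649]
top [[425.71169243952755, 0.0, 254.11644052478604], [0.0, 425.71169243952755, 189.38879313655815], [0.0, 0.0, 1.0]] [[0.021787266474411333, -0.9997621078351028, -0.0010211545842525613], [-0.9844696570536464, -0.021276016940005135, -0.1742607972087922], [0.17419761582825455, 0.004801962128189166, -0.9846990056862407]] [-0.15645724  0.54257149  1.26366176]
```

View pics/scene0.png

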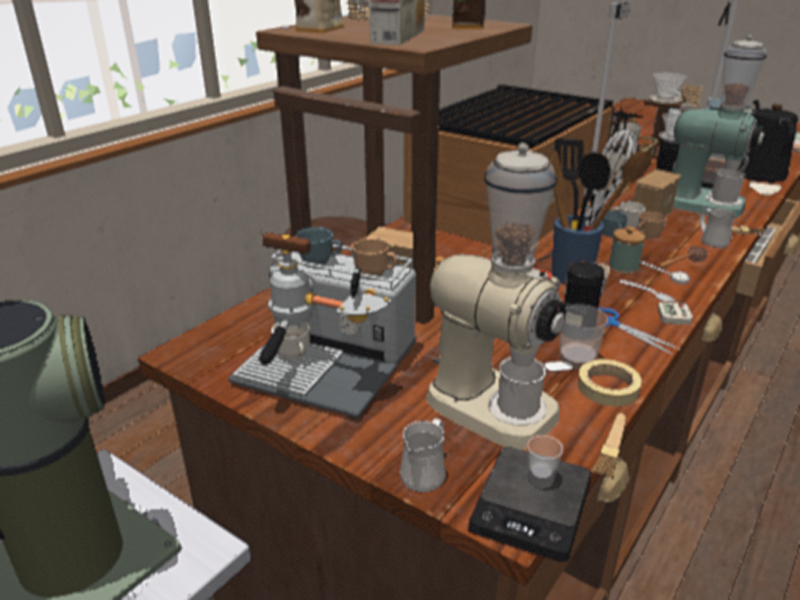

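View pics/top0.png

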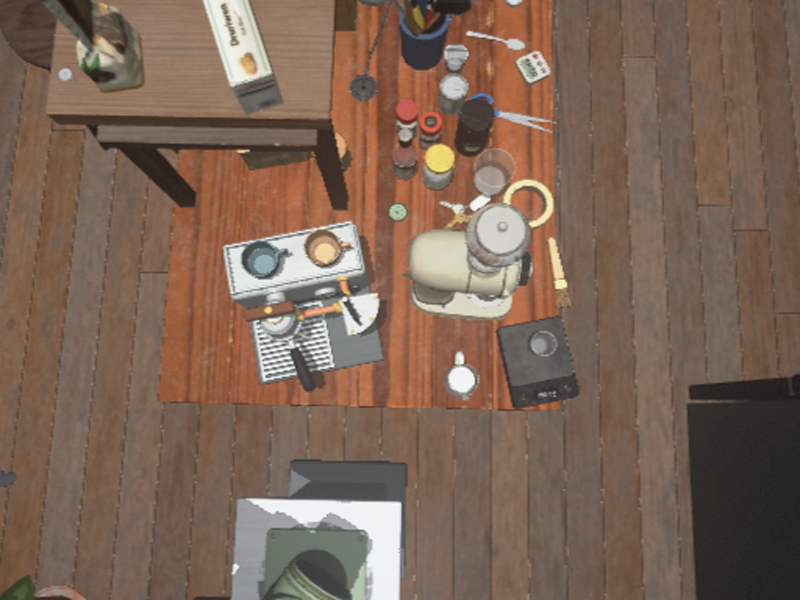

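Run:
```python
import cv2,numpy as np
from plant import arm
a=arm.read_camera("top")["pixels"][:,:,::-1][140:250,140:250]
b=arm.read_camera("scene")["pixels"][:,:,::-1][140:250,160:270]
f=lambda i:cv2.resize(i,(396*1,396),interpolation=cv2.INTER_CUBIC)
cv2.imwrite("pics/crop1.png",np.hstack([f(a),f(b)]))
```

```text
(no output)
```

View pics/crop1.png

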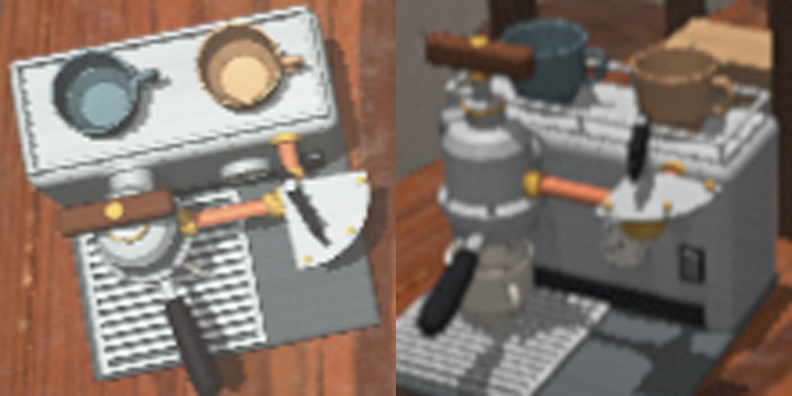

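Create h.py:
```python
import numpy as np,cv2
from scipy.optimize import least_squares
C={n:np.load(n+".npz") for n in("scene","top")}
def proj(n,X):
    c=C[n];p=np.atleast_2d(X)@c["R"].T+c["t"];p=p@c["K"].T;return p[:,:2]/p[:,2:]
def M(q,P):
    c,s=np.cos(q[2]),np.sin(q[2]);P=np.atleast_2d(P)
    return np.c_[q[0]+c*P[:,0]-s*P[:,1],q[1]+s*P[:,0]+c*P[:,1],P[:,2]]
def lev(v,r,z): return [-r*np.cos(v),-.125-r*np.sin(v),z]
```

Create fit.py:
```python
from h import *
T=lambda u,v:(140+u/3.6-.4,140+v/3.6-.4)
S=lambda u,v:(160+(u-396)/3.6-.4,140+v/3.6-.4)
obs=[("top",[0,0,.257],T(114,211)),("scene",[0,0,.257],S(480,43)),
("top",[0,.042,.256],T(62,216)),("top",[0,-.042,.256],T(171,204)),
("top",lev(0,.051,.182),T(306,261)),("top",lev(.785,.051,.182),T(351,231)),("top",lev(1.571,.051,.182),T(361,182)),
("scene",lev(0,.051,.182),S(606,208)),("scene",lev(1.571,.051,.182),S(711,185))]
f=lambda q:np.concatenate([(proj(n,M(q,P))-o)[0] for n,P,o in obs])
r=least_squares(f,[.45,.1,0],loss="soft_l1");print(r.x,f(r.x).reshape(-1,2).round(1).tolist())
# lever angle
q=r.x
o=np.r_[T(327,243),T(289,180)]
g=lambda v:np.r_[proj("top",M(q,lev(v[0],.049,.219)))[0],proj("top",M(q,lev(v[0],-.016,.219)))[0]]-o
a=least_squares(g,[.3]);print("valve",a.x,a.fun)
np.save("q.npy",q)
for n,P in(("handle",[0,0,.245]),("axis",[0,-.125,.207])):print(n,M(q,P))
```

```bash
python3 fit.py
```

Create plan.py:
```python
import sys
from h import *
from plant import arm
from scipy.spatial.transform import Rotation as Ro
q=np.load("q.npy")
def plan(pm,ym):
    """pm: TCP target in machine frame; ym: closing-line yaw in machine frame."""
    s=arm.get_state();R=Ro.from_rotvec(s["ee_rot"]);X=M(q,pm)[0]
    y=ym+q[2];out=[]
    for k in(0,np.pi):
        c=np.array([np.cos(y+k),np.sin(y+k),0]);z=np.array([0,0,-1.]);x=np.cross(c,z)
        out.append((R.inv()*Ro.from_matrix(np.c_[x,c,z])).as_rotvec())
    rv=min(out,key=np.linalg.norm)
    print("t",round(s["clock"],2),"pos",s["position"].round(4),"goal",X.round(4),"d_tool",R.inv().apply(X-s["position"]).round(4),"rotvec",rv.round(3),"q1,q6",s["joint_pos"][[0,5]].round(2),"w",round(s["gripper_width"],3))
    print("tool x,y in world",R.as_matrix()[:,0].round(3),R.as_matrix()[:,1].round(3), "F",s["wrist_force"].round(1))
if __name__=="__main__":
    a=[float(eval(v,{"pi":np.pi})) for v in sys.argv[1:]]
    plan(a[:3],a[3])
```

```bash
# lever angle .37, grasp r=.033 ; closing dir tangential (sin v,-cos v)
python3 plan.py -.0308 -.137 .38 "0.37-pi/2"
```

```text
t 0.2 pos [0.2193 0.531  0.2267] goal [ 0.4797 -0.0751  0.38  ] d_tool [-0.4721 -0.461  -0.1527] rotvec [-0.001 -0.001 -0.967] q1,q6 [ 1.03 -0.15] w 0.997
tool x,y in world [-0.924  0.382  0.   ] [ 0.382  0.924 -0.001] F [-0.1 -0.   0.3]
```

Careful with the scale: shifts go in shares of 50 mm and turns go in shares of pi/2 rad. That gives: -0.04 m is -0.8, -0.03 m is -0.6.

Emit:
{"fn": "nudge_tcp", "kwargs": {"offsets": {"increments":[[0, 0, -0.8, 0, 0, 0, 1], [0, 0, -0.8, 0, 0, 0, 1], [0, 0, -0.8, 0, 0, 0, 1], [0, 0, -0.66, 0, 0, 0, 1], [-0.6, -0.6, 0, 0, 0, 0, 1], [-0.6, -0.6, 0, 0, 0, 0, 1], [-0.6, -0.6, 0, 0, 0, 0, 1], [-0.6, -0.6, 0, 0, 0, 0, 1]]}}}

```text
clock: 1.0
position: [0.2848, 0.3732, 0.3803]
ee_rot: [0.61, 3.082, -0.0]
wrist_force: [1.6, -0.9, -0.3]
gripper_width: 0.999
gripper_force: 0.0
```

Emit:
{"fn": "nudge_tcp", "kwargs": {"offsets": {"increments":[[-0.6, -0.6, 0, 0, 0, 0, 1], [-0.6, -0.6, 0, 0, 0, 0, 1], [-0.6, -0.6, 0, 0, 0, 0, 1], [-0.6, -0.6, 0, 0, 0, 0, 1], [-0.6, -0.6, 0, 0, 0, 0, 1], [-0.6, -0.6, 0, 0, 0, 0, 1], [-0.6, -0.6, 0, 0, 0, 0, 1], [-0.6, -0.6, 0, 0, 0, 0, 1]]}}}

```text
clock: 1.8
position: [0.415, 0.0596, 0.3805]
ee_rot: [0.612, 3.081, 0.0]
wrist_force: [0.6, 0.6, -0.1]
gripper_width: 1.002
gripper_force: 0.0
```

Emit:
{"fn": "nudge_tcp", "kwargs": {"offsets": {"increments":[[-0.6, -0.6, 0, 0, 0, 0, 1], [-0.6, -0.6, 0, 0, 0, 0, 1], [-0.6, -0.4, 0, 0, 0, 0, 1], [0, 0, 0, 0, 0, -0.0891, 0.6], [0, 0, 0, 0, 0, -0.0891, 0.6], [0, 0, 0, 0, 0, -0.0891, 0.6], [0, 0, 0, 0, 0, -0.0891, 0.6], [0, 0, 0, 0, 0, -0.0891, 0.6]]}}}

```text
clock: 2.6
position: [0.4673, -0.0471, 0.3802]
ee_rot: [0.491, -3.102, -0.0]
wrist_force: [0.1, -0.0, -0.0]
gripper_width: 0.617
gripper_force: 0.0
```

Emit:
{"fn": "nudge_tcp", "kwargs": {"offsets": {"increments":[[0, 0, 0, 0, 0, -0.0891, 0.6], [0, 0, 0, 0, 0, -0.0809, 0.6], [0, 0, 0, 0, 0, 0, 0.6]]}}}

```text
clock: 2.9
position: [0.4673, -0.047, 0.3802]
ee_rot: [0.891, -3.012, -0.0]
wrist_force: [0.1, 0.1, -0.8]
gripper_width: 0.598
gripper_force: 0.0
```

```bash
python3 plan.py -.0308 -.137 .38 "0.37-pi/2"
```

Run:
```python
from plant import arm
import cv2,numpy as np
r=arm.read_camera("wrist");cv2.imwrite("pics/w1.png",cv2.resize(r["pixels"][:,:,::-1],(800,600),interpolation=cv2.INTER_CUBIC))
np.savez("wrist.npz",K=r["camera_matrix"],R=r["R"],t=r["t"])
from h import *
C["wrist"]=np.load("wrist.npz");q=np.load("q.npy")
for P in([0,0,.257],[0,.042,.256],[0,-.042,.256],lev(0,.051,.182),lev(.785,.051,.182),lev(1.571,.051,.182),lev(.37,.049,.219),lev(.37,-.016,.219)):print(np.round(P,3),(proj("wrist",M(q,P))[0]*1.5625).round(0))
```

```text
t 2.9 pos [ 0.4673 -0.047   0.3802] goal [ 0.4797 -0.0751  0.38  ] d_tool [ 0.0048 -0.0304  0.0002] rotvec [ 0.    -0.    -0.001] q1,q6 [-0.28 -2.43] w 0.598
tool x,y in world [-0.839 -0.544  0.   ] [-0.544  0.839  0.   ] F [ 0.1  0.1 -0.8]
[0.    0.    0.257] [533. 418.]
[0.    0.042 0.256] [592. 439.]
[ 0.    -0.042  0.256] [471. 395.]
[-0.051 -0.125  0.182] [380. 253.]
[-0.036 -0.161  0.182] [327. 254.]
[ 0.    -0.176  0.182] [292. 292.]
[-0.046 -0.143  0.219] [350. 260.]
[ 0.015 -0.119  0.219] [352. 353.]
```

View pics/w1.png

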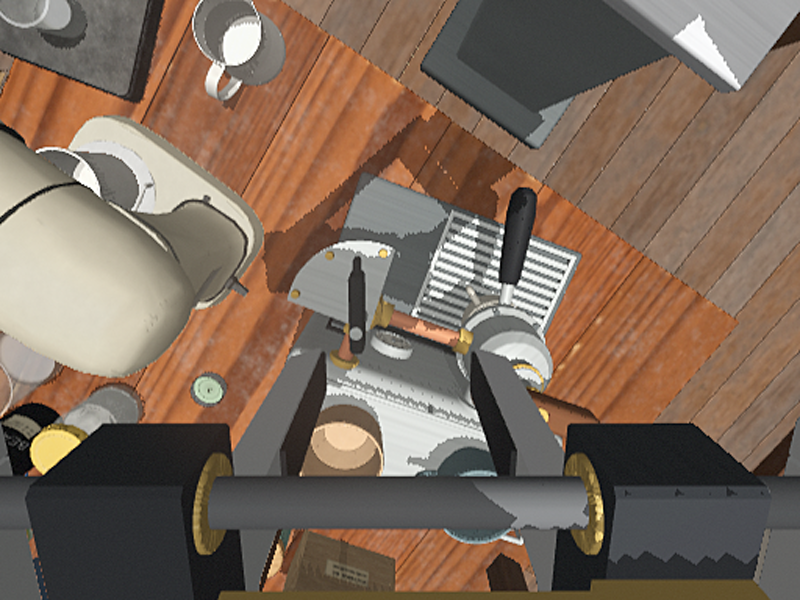

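In the tool's units: -0.03 m is -0.6, 0.005 m is 0.1, 0.15 rad / 1.5708 = 0.0955.

Emit:
{"fn": "nudge_tcp", "kwargs": {"offsets": {"increments":[[0.1, -0.6, 0, 0, 0, 0, 1], [0, 0, 0, 0, 0, 0.0955, 1], [0, 0, 0, 0, 0, 0.0955, 1], [0, 0, 0, 0, 0, 0.0955, 1], [0, 0, 0, 0, 0, 0.0955, 1], [0, 0, 0, 0, 0, 0.0955, 1], [0, 0, 0, 0, 0, 0.0955, 1], [0, 0, 0, 0, 0, 0.0955, 1]]}, "quiet": true}}

```text
ok
```

Emit:
{"fn": "nudge_tcp", "kwargs": {"offsets": {"increments":[[0, 0, 0, 0, 0, 0.0955, 1], [0, 0, 0, 0, 0, 0.0955, 1], [0, 0, 0, 0, 0, 0.0955, 1], [0, 0, 0, 0, 0, 0.0955, 1], [0, 0, 0, 0, 0, 0.0955, 1], [0, 0, 0, 0, 0, 0.0955, 1], [0, 0, 0, 0, 0, 0.0955, 1], [0, 0, 0, 0, 0, 0.0955, 1]]}, "quiet": true}}

```text
ok
```

Emit:
{"fn": "nudge_tcp", "kwargs": {"offsets": {"increments":[[0, 0, 0, 0, 0, 0.0955, 1], [0, 0, 0, 0, 0, 0.0955, 1], [0, 0, 0, 0, 0, 0.0955, 1], [0, 0, 0, 0, 0, 0.0955, 1], [0, 0, 0, 0, 0, 0.0955, 1], [0, 0, 0, 0, 0, 0.0955, 1], [0, 0, 0, 0, 0, 0, 1]]}}}

```text
clock: 5.25
position: [0.4795, -0.0749, 0.3803]
ee_rot: [-3.017, -0.876, 0.0]
wrist_force: [-0.3, 0.3, -0.6]
gripper_width: 1.0
gripper_force: 0.0
```

```bash
python3 plan.py -.0308 -.137 .38 "0.37-pi/2"
```

Create wlook.py:
```python
import sys
from plant import arm
import cv2,numpy as np
r=arm.read_camera("wrist");cv2.imwrite(f"pics/{sys.argv[1]}.png",cv2.resize(r["pixels"][:,:,::-1],(800,600),interpolation=cv2.INTER_CUBIC))
np.savez("wrist.npz",K=r["camera_matrix"],R=r["R"],t=r["t"])
from h import *
C["wrist"]=np.load("wrist.npz");q=np.load("q.npy")
for P in([0,0,.257],[0,.042,.256],[0,-.042,.256],lev(0,.051,.182),lev(.785,.051,.182),lev(1.571,.051,.182),lev(.36,.049,.219),lev(.36,-.016,.219)):print(np.round(P,3),(proj("wrist",M(q,P))[0]*1.5625).round(0))
```

```bash
python3 wlook.py w2
```

```text
t 5.25 pos [ 0.4795 -0.0749  0.3803] goal [ 0.4797 -0.0751  0.38  ] d_tool [0.0001 0.0003 0.0003] rotvec [-0.     0.    -0.011] q1,q6 [-0.33  0.67] w 1.0
tool x,y in world [ 0.845  0.535 -0.   ] [ 0.535 -0.845 -0.   ] F [-0.3  0.3 -0.6]
[0.    0.    0.257] [186. 164.]
[0.    0.042 0.256] [112. 136.]
[ 0.    -0.042  0.256] [260. 192.]
[-0.051 -0.125  0.182] [375. 293.]
[-0.036 -0.161  0.182] [427. 292.]
[ 0.    -0.176  0.182] [464. 254.]
[-0.046 -0.142  0.219] [399. 308.]
[ 0.015 -0.119  0.219] [399. 210.]
```

View pics/w2.png

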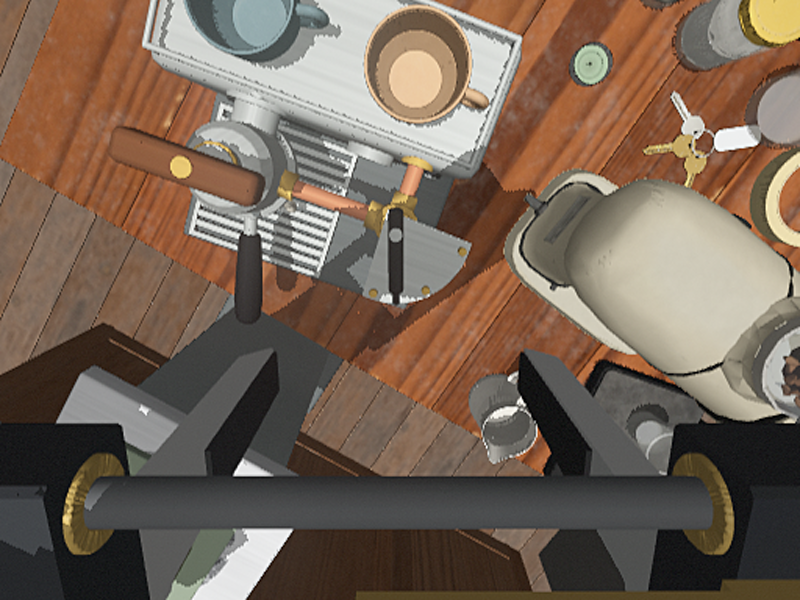

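Create fit2.py:
```python
from h import *
C["wrist"]=np.load("wrist.npz")
obs=[([0,0,.258],(181,167)),(lev(0,.051,.182),(373,294)),(lev(.785,.051,.182),(426,290)),(lev(1.571,.051,.182),(462,252)),([0,-.125,.219],(395,235))]
f=lambda q:np.concatenate([(proj("wrist",M(q,P))[0]*1.5625-o) for P,o in obs])
r=least_squares(f,np.load("q.npy"));q=r.x;print(q,r.fun.round(1))
o=np.r_[396,303,396,209]
g=lambda v:np.concatenate([proj("wrist",M(q,lev(v[0],d,.219)))[0] for d in(.049,-.016)])*1.5625-o
a=least_squares(g,[.3]);print("valve",a.x,a.fun)
np.save("q.npy",q)
```

```bash
python3 fit2.py; python3 plan.py "-.034*0.938" "-.125-.034*.347" .21 "0.354-pi/2"
```

```text
[0.47912087 0.06667472 0.22306153] [-0.1  0.3  0.  -0.8 -0.6  0.6 -0.1 -0.   0.8 -0.1]
valve [0.34294552] [-0.07966222  4.78134574 -0.24297887  0.79023394]
t 5.3 pos [ 0.4795 -0.0749  0.3804] goal [ 0.4783 -0.0738  0.21  ] d_tool [-0.0004 -0.0016  0.1704] rotvec [-0.     0.    -0.009] q1,q6 [-0.33  0.67] w 1.002
tool x,y in world [ 0.843  0.538 -0.   ] [ 0.538 -0.843 -0.   ] F [-1.  -1.1 -0.2]
```

In the tool's units: 0.04 m is 0.8, 0.02 m is 0.4.

Emit:
{"fn": "nudge_tcp", "kwargs": {"offsets": {"increments":[[0, -0.032, 0.6, 0, 0, 0, 0.4], [0, 0, 0.8, 0, 0, 0, 0.35], [0, 0, 0.6, 0, 0, 0, 0.35], [0, 0, 0.6, 0, 0, 0, 0.35], [0, 0, 0.4, 0, 0, 0, 0.35], [0, 0, 0.2, 0, 0, 0, 0.35], [0, 0, 0.2, 0, 0, 0, 0.35], [0, 0, 0, 0, 0, 0, 0.35]]}}}

```text
clock: 6.1
position: [0.4784, -0.0735, 0.2097]
ee_rot: [-3.015, -0.879, 0.002]
wrist_force: [-0.7, 0.6, -0.1]
gripper_width: 0.369
gripper_force: 0.0
```

```bash
python3 plan.py "-.034*0.938" "-.125-.034*.347" .21 "0.343-pi/2"
```

```text
t 6.1 pos [ 0.4784 -0.0735  0.2097] goal [ 0.4783 -0.0738  0.21  ] d_tool [-0.0002  0.0002 -0.0003] rotvec [-0.001  0.001  0.001] q1,q6 [-0.33  0.67] w 0.369
tool x,y in world [ 0.843  0.537 -0.001] [ 0.537 -0.843 -0.001] F [-0.7  0.6 -0.1]
```

Close gently on the blade.

Emit:
{"fn": "nudge_tcp", "kwargs": {"offsets": {"increments":[[0, 0, 0, 0, 0, 0, 0.2], [0, 0, 0, 0, 0, 0, 0.05], [0, 0, 0, 0, 0, 0, 0.05], [0, 0, 0, 0, 0, 0, 0.05], [0, 0, 0, 0, 0, 0, 0.05], [0, 0, 0, 0, 0, 0, 0.05]]}, "force": 20}}

```text
clock: 6.7
position: [0.4792, -0.0736, 0.2114]
ee_rot: [3.016, 0.879, 0.002]
wrist_force: [-1.3, 0.8, 5.7]
gripper_width: 0.105
gripper_force: 20.0
```

```bash
python3 plan.py "-.034*0.938" "-.125-.034*.347" .21 "0.343-pi/2"
```

```text
t 6.7 pos [ 0.4792 -0.0736  0.2114] goal [ 0.4783 -0.0738  0.21  ] d_tool [-0.0008 -0.0003  0.0014] rotvec [ 0.001 -0.001  0.001] q1,q6 [-0.33  0.67] w 0.105
tool x,y in world [0.844 0.537 0.001] [ 0.537 -0.844  0.001] F [-1.3  0.8  5.7]
```

In the tool's units: 0.0019 m is 0.038, 0.0001 m is 0.002, -0.055 rad / 1.5708 = -0.035.

Emit:
{"fn": "nudge_tcp", "kwargs": {"offsets": {"increments":[[0, 0.038, 0, 0, 0, -0.035, 0.05], [0.002, 0.038, 0, 0, 0, -0.035, 0.05], [0, 0.038, 0, 0, 0, -0.035, 0.05], [0.002, 0.038, 0, 0, 0, -0.035, 0.05], [0, 0.038, 0, 0, 0, -0.035, 0.05], [0.002, 0.038, 0, 0, 0, -0.035, 0.05], [0, 0.038, 0, 0, 0, -0.035, 0.05], [0.002, 0.038, 0, 0, 0, -0.035, 0.05]]}}}

```text
clock: 7.5
position: [0.49, -0.0843, 0.2114]
ee_rot: [2.75, 1.518, 0.002]
wrist_force: [-0.3, 0.7, 5.1]
gripper_width: 0.111
gripper_force: 20.0
```

Emit:
{"fn": "nudge_tcp", "kwargs": {"offsets": {"increments":[[0, 0, 0, 0, 0, 0, 0.05], [0, 0, 0, 0, 0, 0, 0.05]]}}}

```text
clock: 7.7
position: [0.4902, -0.0844, 0.2114]
ee_rot: [2.751, 1.515, 0.003]
wrist_force: [-0.8, 1.4, 5.5]
gripper_width: 0.102
gripper_force: 20.0
```

```bash
python3 plan.py "-.034*0.7071" "-.125-.034*.7071" .21 "0.785-pi/2"
```

```text
t 7.7 pos [ 0.4902 -0.0844  0.2114] goal [ 0.4886 -0.084   0.21  ] d_tool [-0.0005 -0.0015  0.0014] rotvec [ 0.002 -0.001 -0.001] q1,q6 [-0.34  0.22] w 0.102
tool x,y in world [0.535 0.845 0.001] [ 0.845 -0.535  0.002] F [-0.8  1.4  5.5]
```

In the tool's units: -0.04 m is -0.8, -0.03 m is -0.6.

Emit:
{"fn": "nudge_tcp", "kwargs": {"offsets": {"increments":[[0, 0, 0, 0, 0, 0, 0.3], [0, 0, 0, 0, 0, 0, 0.3], [0, 0, 0, 0, 0, 0, 0.3], [0, 0, -0.4, 0, 0, 0, 0.3], [0, 0, -0.8, 0, 0, 0, 0.4], [0, 0, -0.8, 0, 0, 0, 0.5], [0, 0, -0.6, 0, 0, 0, 0.7], [0, 0, -0.6, 0, 0, 0, 0.8]]}}}

```text
clock: 8.5
position: [0.4893, -0.0843, 0.3717]
ee_rot: [2.752, 1.515, 0.0]
wrist_force: [-0.0, 0.2, -0.2]
gripper_width: 0.602
gripper_force: 0.0
```

Emit:
{"fn": "nudge_tcp", "kwargs": {"offsets": {"increments":[[0, 0, 0, 0, 0, 0, 1], [0, 0, 0, 0, 0, 0, 1]]}, "quiet": true}}

```text
ok
```

```bash
python3 wlook.py w3;python3 plan.py 0 0 .38 pi
```

```text
[0.    0.    0.257] [224.  73.]
[0.    0.042 0.256] [159.   8.]
[ 0.    -0.042  0.256] [287. 135.]
[-0.051 -0.125  0.182] [348. 281.]
[-0.036 -0.161  0.182] [398. 301.]
[ 0.    -0.176  0.182] [449. 281.]
[-0.046 -0.142  0.219] [367. 306.]
[ 0.015 -0.119  0.219] [409. 214.]
t 8.75 pos [ 0.4888 -0.0841  0.3689] goal [0.4791 0.0667 0.38  ] d_tool [ 0.1222 -0.0889 -0.011 ] rotvec [-0.002 -0.    -0.787] q1,q6 [-0.35  0.22] w 0.82
tool x,y in world [ 0.535  0.845 -0.001] [ 0.845 -0.535 -0.002] F [ 0.3  0.7 -0.7]
```

View pics/w3.png

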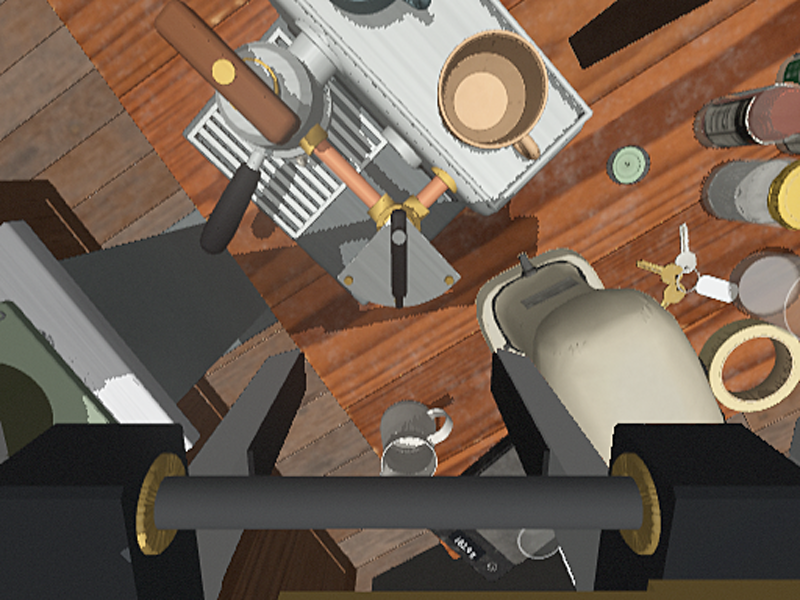

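In the tool's units: 0.0305 m is 0.61, -0.022 m is -0.44, -0.131 rad / 1.5708 = -0.0834.

Emit:
{"fn": "nudge_tcp", "kwargs": {"offsets": {"increments":[[0.61, -0.44, 0, 0, 0, 0, 1], [0.61, -0.44, 0, 0, 0, 0, 1], [0.61, -0.44, 0, 0, 0, 0, 1], [0.61, -0.44, 0, 0, 0, 0, 1], [0, 0, 0, 0, 0, -0.0834, 1], [0, 0, 0, 0, 0, -0.0834, 0.8], [0, 0, 0, 0, 0, -0.0834, 0.7], [0, 0, 0, 0, 0, -0.0834, 0.6]]}}}

```text
clock: 9.55
position: [0.4791, 0.0661, 0.3676]
ee_rot: [-2.256, -2.181, 0.006]
wrist_force: [0.3, -0.5, 0.1]
gripper_width: 0.783
gripper_force: 0.0
```

Emit:
{"fn": "nudge_tcp", "kwargs": {"offsets": {"increments":[[0, 0, 0, 0, 0, -0.0834, 0.6], [0, 0, 0, 0, 0, -0.0834, 0.6], [0, 0, 0, 0, 0, 0, 0.6]]}, "quiet": true}}

```text
ok
```

```bash
python3 wlook.py w4;python3 plan.py 0 0 .246 pi
```

```text
[0.    0.    0.257] [402. 308.]
[0.    0.042 0.256] [402. 233.]
[ 0.    -0.042  0.256] [402. 376.]
[-0.051 -0.125  0.182] [336. 436.]
[-0.036 -0.161  0.182] [356. 477.]
[ 0.    -0.176  0.182] [401. 493.]
[-0.046 -0.142  0.219] [338. 485.]
[ 0.015 -0.119  0.219] [423. 457.]
t 9.9 pos [0.4794 0.0659 0.3682] goal [0.4791 0.0667 0.246 ] d_tool [0.0007 0.0004 0.1222] rotvec [-0.004 -0.001 -0.004] q1,q6 [-0.04 -0.26] w 0.601
tool x,y in world [-0.218  0.976  0.001] [ 0.976  0.218 -0.004] F [0.4 0.2 0.4]
```

View pics/w4.png

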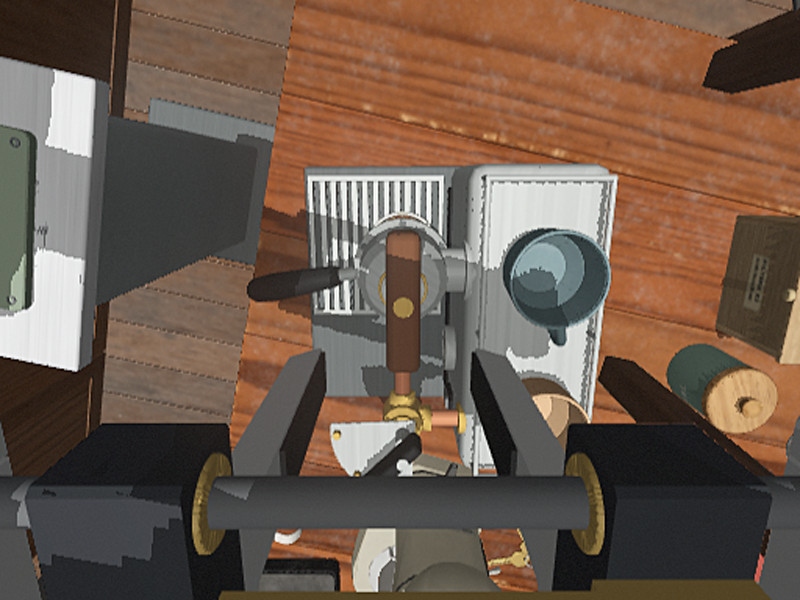

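In the tool's units: 0.03 m is 0.6, 0.02 m is 0.4.

Emit:
{"fn": "nudge_tcp", "kwargs": {"offsets": {"increments":[[0.01, 0.008, 0.6, 0, 0, 0, 0.5], [0, 0, 0.6, 0, 0, 0, 0.45], [0, 0, 0.6, 0, 0, 0, 0.45], [0, 0, 0.4, 0, 0, 0, 0.45], [0, 0, 0.24, 0, 0, 0, 0.45], [0, 0, 0, 0, 0, 0, 0.45]]}, "force": 50}}

```text
clock: 10.5
position: [0.4789, 0.0665, 0.2459]
ee_rot: [-1.961, -2.449, 0.005]
wrist_force: [0.4, 0.1, -0.0]
gripper_width: 0.448
gripper_force: 0.0
```

Emit:
{"fn": "nudge_tcp", "kwargs": {"offsets": {"increments":[[0, 0, 0, 0, 0, 0, 0.3], [0, 0, 0, 0, 0, 0, 0.1], [0, 0, 0, 0, 0, 0, 0.1], [0, 0, 0, 0, 0, 0, 0.1], [0, 0, 0, 0, 0, 0, 0.1]]}, "force": 55}}

```text
clock: 11.0
position: [0.4814, 0.0664, 0.2498]
ee_rot: [1.96, 2.452, 0.003]
wrist_force: [-0.0, -0.0, 4.1]
gripper_width: 0.208
gripper_force: 55.0
```

```bash
python3 plan.py 0 0 .246 pi
```

```text
t 11.0 pos [0.4814 0.0664 0.2498] goal [0.4791 0.0667 0.246 ] d_tool [ 0.0008 -0.0022  0.0038] rotvec [ 0.003  0.001 -0.001] q1,q6 [-0.04 -0.26] w 0.208
tool x,y in world [-0.22   0.975 -0.001] [0.975 0.22  0.003] F [-0.  -0.   4.1]
```

Emit:
{"fn": "nudge_tcp", "kwargs": {"offsets": {"increments":[[0, 0, 0, 0, 0, 0, 0.1], [0, 0, 0, 0, 0, 0, 0.1]]}, "force": 60}}

```text
clock: 11.2
position: [0.4815, 0.0665, 0.2498]
ee_rot: [1.96, 2.452, 0.003]
wrist_force: [1.5, 0.6, 5.8]
gripper_width: 0.206
gripper_force: 60.0
```

Emit:
{"fn": "nudge_tcp", "kwargs": {"offsets": {"increments":[[0, 0, -0.1, 0, 0, 0, 0.1], [0, 0, -0.1, 0, 0, 0, 0.1], [0, 0, -0.1, 0, 0, 0, 0.1], [0, 0, -0.1, 0, 0, 0, 0.1], [0, 0, 0, 0, 0, 0, 0.1], [0, 0, 0, 0, 0, 0, 0.1]]}}}

```text
clock: 11.8
position: [0.4814, 0.0664, 0.2668]
ee_rot: [1.961, 2.453, 0.002]
wrist_force: [7.1, -0.5, -8.1]
gripper_width: 0.207
gripper_force: 60.0
```

In the tool's units: -0.005 m is -0.1, -0.003 m is -0.06.

Emit:
{"fn": "nudge_tcp", "kwargs": {"offsets": {"increments":[[0, 0, -0.1, 0, 0, 0, 0.1], [0, 0, -0.1, 0, 0, 0, 0.1], [0, 0, -0.1, 0, 0, 0, 0.1], [0, 0, -0.1, 0, 0, 0, 0.1], [0, 0, -0.1, 0, 0, 0, 0.1], [0, 0, -0.06, 0, 0, 0, 0.1], [0, 0, 0, 0, 0, 0, 0.1], [0, 0, 0, 0, 0, 0, 0.1]]}}}

```text
clock: 12.6
position: [0.4814, 0.0665, 0.2936]
ee_rot: [1.962, 2.453, 0.001]
wrist_force: [8.0, -0.1, -11.0]
gripper_width: 0.205
gripper_force: 60.0
```

Run:
```python
import cv2,numpy as np
from plant import arm
from h import *
q=np.load("q.npy")
S=proj("scene",M(q,[0,0,.212]))[0];T=proj("top",M(q,[0,0,.26]))[0]
print(S,T,proj("scene",M(q,[[0,0,.212],[0,0,.218],[0,0,.234],[0,0,.28]])))
f=lambda n,c,w:cv2.resize(arm.read_camera(n)["pixels"][:,:,::-1][int(c[1])-w:int(c[1])+w,int(c[0])-w:int(c[0])+w],(400,400),interpolation=cv2.INTER_CUBIC)
cv2.imwrite("pics/ring1.png",np.hstack([f("scene",S,25),f("scene",S+[20,0],60)]))
```

```text
[182.98570221 166.37608521] [171.05757412 198.81446504] [[182.98570221 166.37608521]
 [182.78639589 164.2651026 ]
 [182.24960307 158.57958138]
 [180.66194971 141.76371425]]
```

View pics/ring1.png

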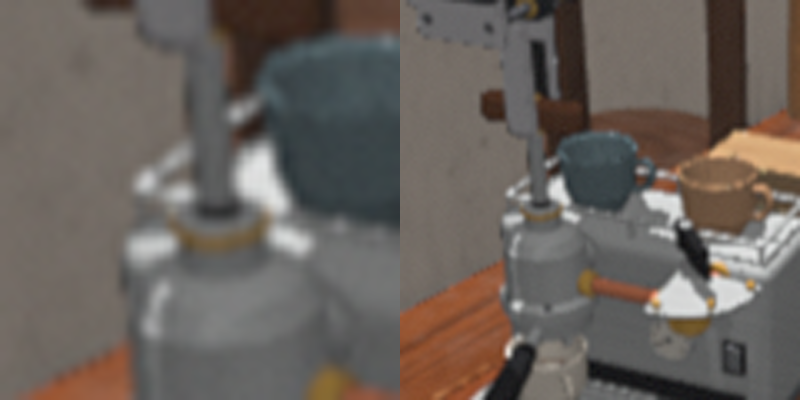

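Run:
```python
import cv2,numpy as np
from plant import arm
from h import *
q=np.load("q.npy")
a=cv2.resize(cv2.imread("pics/scene0.png"),(512,384),interpolation=cv2.INTER_AREA).astype(float)
b=arm.read_camera("scene")["pixels"][:,:,::-1].astype(float)
P=lambda z:proj("scene",M(q,[0,.035,z]))[0]
for im,z in((a,.245),(b,.289)):
    c=P(z);u,v=np.round(c).astype(int)
    w=im[v-9:v+10,u-5:u+9,2]-im[v-9:v+10,u-5:u+9,0]
    print(c,u,v);print(w.astype(int))
print((P(.245)-P(.290))/45,"px/mm")
np.save("b.npy",b)
```

```text
[170.06270014 152.36424661] 170 152
[[13 13 14 14 13 13 13 14 13 13 14 14 14 13]
 [13 13 13 13 14 14 14 14 12 14 13 13 13 14]
 [12 13 14 13 14 15 14 14 13 13 14 14 13 14]
 [13 13 14 13 14 12 12 13 12 12 13 13 14 14]
 [14 14 14 13 13 12 15 16 14 14 12 13 13 13]
 [14 14 14 13 16 21 32 36 28 22 15 14 14 12]
 [13 13 13 19 35 48 62 66 56 47 37 34 32 26]
 [14 12 17 35 58 68 73 74 71 68 64 62 59 53]
 [14 12 18 40 60 62 62 65 67 68 71 71 71 70]
 [13 13 15 30 47 44 44 52 56 58 61 62 63 66]
 [14 13 14 22 34 35 34 39 42 44 46 46 48 53]
 [13 14 14 20 32 34 30 33 35 34 35 35 35 39]
 [13 14 13 19 31 33 30 30 32 31 34 33 32 33]
 [14 14 12 16 24 28 29 30 31 30 30 31 31 30]
 [14 12 13 14 15 18 21 21 22 24 26 29 30 28]
 [14 14 13 13 12 12 13 12 15 16 18 19 20 19]
 [14 14 14 14 12 13 13 13 12 12 11 11 11  8]
 [14 13 13 14 14 13 13 14 13 14 13 12  9  3]
 [13 13 13 13 14 12 12 12 15 14 11  7  4  2]]
[168.30689224 136.25812675] 168 136
[[15 15 13 14 15 15 14 15 14 11  1 -2  0  1]
 [14 15 15 15 15 14 15 15 15 13  2  0  0  0]
 [15 14 15 14 15 16 15 15 16 13  1 -1  0  0]
 [15 15 14 14 16 14 14 14 15 13  1  1 -1  0]
 [14 15 14 14 14 14 14 15 17 13  1 -1  0  0]
 [13 15 14 14 16 17 17 18 19 13  3 -1  0 -1]
 [14 15 14 15 19 25 30 30 34 20  6 -1 -1  0]
 [14 14 15 20 31 37 40 40 44 30 10  1  0 -2]
 [14 13 14 23 36 39 37 41 40 32 14  0 -1 -1]
 [14 14 15 21 31 35 33 34 36 31 14  1 -2  1]
 [14 13 14 17 30 33 29 29 32 29 11  0 -2 -1]
 [16 14 13 20 30 30 29 32 32 28 12 -1 -1  0]
 [14 14 14 17 28 31 31 33 33 32 13  0 -1 -1]
 [15 13 14 13 21 29 31 31 30 31 13  0 -1  0]
 [14 15 14 14 15 17 21 20 23 26 15  1  0 -1]
 [15 14 14 14 13 13 13 15 15 17 15  4  1 -1]
 [13 15 14 15 16 13 14 15 14 15 13  6 -2  0]
 [14 15 14 16 14 15 14 13 14 15 13  5  0 -2]
 [15 15 14 13 14 15 15 15 14 15 13  9  1  0]]
[0.03992312 0.36621691] px/mm
```

In the tool's units: -0.0019 m is -0.038.

Emit:
{"fn": "nudge_tcp", "kwargs": {"offsets": {"increments":[[0, 0, -0.038, 0, 0, 0, 0.1], [0, 0, 0, 0, 0, 0, 0.1], [0, 0, 0, 0, 0, 0, 0.1], [0, 0, 0, 0, 0, 0, 0.1], [0, 0, 0, 0, 0, 0, 0.1]]}}}

```text
clock: 13.25
position: [0.4814, 0.0664, 0.2954]
ee_rot: [1.962, 2.453, 0.001]
wrist_force: [8.5, 0.6, -10.4]
gripper_width: 0.208
gripper_force: 60.0
```

Run:
```python
import cv2,numpy as np
from plant import arm
from h import *
q=np.load("q.npy")
S=proj("scene",M(q,[0,0,.212]))[0]
p=arm.read_camera("scene")["pixels"][:,:,::-1]
f=lambda p,c,w:cv2.resize(p[int(c[1])-w:int(c[1])+w,int(c[0])-w:int(c[0])+w],(400,400),interpolation=cv2.INTER_CUBIC)
cv2.imwrite("pics/ring2.png",np.hstack([f(p,S,15),f(p,S+[30,0],60)]))
b=np.load("b.npy");w=lambda i:(i[...,2].astype(float)-i[...,0])[146:153,172-5-0:176-4]
print(p[158:170,182:188].mean(-1).astype(int));print(b[158:170,182:188].mean(-1).astype(int))
for i in(b,p):print((i[...,2].astype(float)-i[...,0])[138:144,167:173].astype(int))
s=arm.get_state();print(s["position"],s["gripper_force"],s["clock"])
```

```text
[[ 90  94  92  84  68  65]
 [ 91  94  92  84  87 117]
 [ 87  94  91  87 111 161]
 [ 84  93  90  92 134 185]
 [ 84  94  92 100 154 206]
 [ 83  94  91 101 156 211]
 [ 84  92  93  94 139 200]
 [ 71  80  82  74  97 162]
 [ 48  54  55  49  60 105]
 [ 57  47  53  56  73  97]
 [ 91  84  87  92 104 111]
 [108 107 108 108 108 106]]
[[ 92  95  93  85  67  66]
 [ 89  95  92  84  86 119]
 [ 86  94  91  86 110 162]
 [ 85  93  92  95 134 185]
 [ 83  91  91  99 153 207]
 [ 84  92  90  99 156 212]
 [ 90  93  92  96 143 201]
 [ 91  92  93  86 107 162]
 [ 72  76  75  69  69 106]
 [ 56  53  49  51  62  95]
 [ 84  77  78  81  92 109]
 [107 108 107 106 104 105]]
[[30 30 29 32 32 28]
 [28 31 31 33 33 32]
 [21 29 31 31 30 31]
 [15 17 21 20 23 26]
 [13 13 13 15 15 17]
 [16 13 14 15 14 15]]
[[31 32 30 33 32 29]
 [28 31 30 31 33 33]
 [17 22 22 24 24 28]
 [12 12 15 14 16 20]
 [14 13 14 14 14 14]
 [15 16 14 14 14 14]]
[0.48137815 0.06646289 0.29540638] 59.995518922805786 13.3
```

View pics/ring2.png

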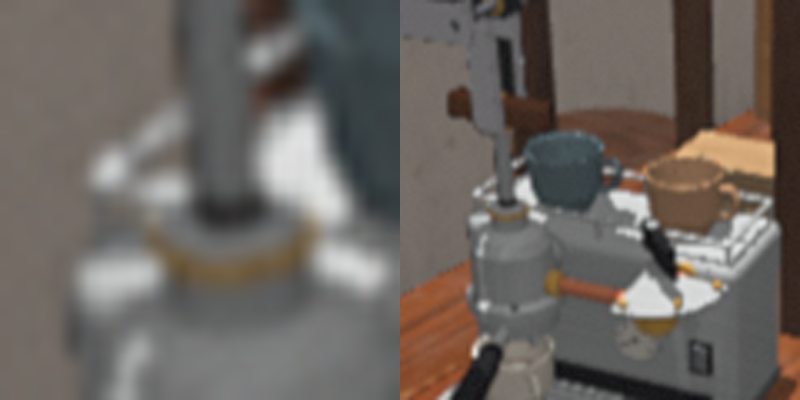

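```bash
python3 -c "
from plant import arm
print(arm.finish_job())"
```

```text
the job is handed in; nothing more can be done
None
```

I set the valve to half open first (nose over the middle stud), then pulled the piston rod up to about 45.6 mm by measurement, just past the 45 mm mark with the ring just clear of the sleeve, and handed the job in at 13.3 s with the gripper still holding it there.

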